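# Prove the lane switch, then check in a tip box

### The arm

A 6-joint arm with a two-finger parallel gripper is mounted at the origin on the work surface; the furniture and walls round the work are solid. World frame = base frame: x ahead of the robot, y to its left, z up, the work surface at z = 0. Lengths are in m, angles in rad, forces in N, time in s.
With the tool pointing down it reaches from about 0.375 to 0.975 m from the base axis. Payload 3.8 kg.
Tool frame: the origin (TCP) lies at the very end of the fingers, on their centre line; the grasp point (between the pads) lies manip.hold_point_z behind it (manip.hold_point_z is the distance from the TCP to the grasp point, in m); y points along the fingers, z is the direction in which the jaws open and shut, and the axes are right-handed (so a half turn about y gives the same grasp; the last joint's range is limited). The gripper opens to 88 mm and grips with 3 to 60 N. Pads are 18 mm wide; open, the fingers measure 123 mm over their backs; the gripper's body (75 mm by 187 mm) begins 45 mm behind the grasp point.
Start: joints at [-1.307, 0.264, 1.604, -0, 1.274, -0.037], TCP at [0.2, -0.645, 0.239] pointing down, gripper open.
Joint ranges: [-2.63, 2.63], [-0.94, 2.18], [0.31, 2.57], [-1.31, 4.45], [0, 2.66], [-2.55, 2.55]. Speed limits (rad/s): [2.57, 2.57, 3.14, 3.14, 3.14, 3.14].

### API

Orientations are given as a unit quaternion [w, x, y, z].
In Python, from cell import status, optics, order, manip gives the robot as it stands.
- The arm moves only by the tool play_rows, never from a script. Its argument "deltas" is text: rows parted by semicolons, each of 5 numbers parted by spaces: the shift along the tool's x, y, z in mm, then the turn about the tool's y in degrees, then the opening, from 0 (shut) to 1 (fully open). A call has 1 to 10 rows; each row shifts and turns the commanded pose from where the row before left it, along the tool's axes as they then stand; what a row does not reach is not made up. A row lasts 1/10 s, in which the tool goes at most 50 mm and 8.59 degrees, less where a joint would pass 70% of its speed; a pose out of reach is approached as far as the arm can. A call with a gripper value outside its range is refused whole. The fingers move at their own pace and stop on an object; "force" is the grip in N (left out, the last holds). Time passes only in rows, so rows that do not move let the fingers close. It gives the time, the measured TCP pose, the force and the opening at its end, in the units of the state.
- status.sense(): the state, without advancing time (a new reading comes with each control period).
- optics.camera(name): name is "side" or "top"; returns the picture (384x512x3 uint8, blue, green, red); there is no depth.
- optics.camera_model(name): a dict with "mtx" (3x3 intrinsics, pixels), "distortion" ([k1, k2, p1, p2, k3] as OpenCV has them; the pictures are not rectified), "rvec" (rotation vector, rad) and "tvec" (3), from world to camera coordinates, as OpenCV has them. Camera axes: x right, y down, z forward; pixel columns grow to the right and rows downward; lengths in m; the calibration is good to about 2 mm. A picture is of the moment at which its call begins. camera_model takes no time and is no camera call.
- order.sign_off(): hands the job in, once; it reports no verdict.
The state is a dict: "time_s": time; "q": joint angles; "joint_vel": joint speeds; "tau": joint torques, N m; "tcp_pos": TCP position; "ee_rot": TCP orientation; "wrist_force": force on the tool from outside, world axes, zero at the start; "ft_torque": the same for the moment, N m; "gripper_width": finger opening in m.
Only numpy, scipy, OpenCV 4.12 (cv2) and the standard library are available. Lean on these libraries where they do the work, as an engineer would, in place of code of your own. Each camera call takes 0.05 s, during which the arm holds its last target.

### The job

Before loading the box reader, prove the limit switch of its lane: with the lane still empty, push the switch's roller arm aside until it clicks, without forcing it on to its hard stop, and let it spring all the way back. Then slide the tip box along the bench, through the flared mouth of the lane, until it sits fully home against the end stop and its side holds the switch in. Keep the box flat on the bench and leave the other things where they stand.

Things in the scene. Friction and masses are not known exactly. Their poses are not given: they have to be found in the camera images.
- lane: Lane: two aluminium rails 22 mm high with slippery white liners, inner faces at its x = -43 and +43 mm, straight from y = -105 to 0 mm, before that flared. Origin: at bench level in the middle of the end stop's face. y: the way boxes travel in; x: towards the switch side; z up. Boxes slide on the bench itself. Stop block 24 mm high; behind it, y = 34 to 140 mm, a white box reader 112 mm wide, 82 mm high.
- lane_mouth (a point): Middle of the lane's flared mouth at bench level, lane frame (0, -180, 0) mm. The rails open 20 degrees to each side, from 43 mm off the middle at y = -105 to 70 mm at y = -180.
- switch_pivot (a point): Vertical axis of the switch arm, 42 mm above the bench, outside the +x rail at lane frame (61, -65) mm. Round head 24 mm across, 44 mm high (57 mm with the arm's boss), on a grey body 30 mm wide, 36 mm high, that reaches out to lane x = 102 mm.
- roller (a point): Centre of the red roller, 18 mm across, rim 37 to 47 mm above the bench, at the end of the 40 mm switch arm; the arm plate runs above it up to 51 mm. At rest at lane frame (33, -37) mm: the arm leans 45 degrees into the lane and along the travel, the rim 19 mm inside the rail's face. Reach it from inside the empty lane.
- switch_arm (a joint): Switch arm angle, rad: 0 at rest, grows as the roller is pushed out of the lane. Clicks at 0.35; aim for 0.45 to 0.6; over 0.85 is forced, hard stop 1.0. Spring return: 1.3 N at the roller to start, 2.5 N at 0.5 rad. Rest to 0.5 rad: the roller moves 17 mm along lane +x and 10 mm along +y. A box at home holds it at about 0.45 to 0.56.
- tip_box: Pipette tip box, lid shut and fixed, 82 mm wide (its x), 120 mm long (y), 77 mm high, about 0.2 kg, blue below, clear above. Origin: centre of its underside. Loose on the bench before the lane mouth, up to 13 degrees askew, its +y end towards the lane. Too wide to grasp: push its rear end, up to 48 mm above the bench. 2 mm to spare on each side between the straight rails.
- box_front (a point): Middle of the box's front (+y) end face, 30 mm above its underside.
- box_rear (a point): Middle of the box's rear (-y) end face, with a yellow tape patch, 30 mm above its underside; the face to push. At home it is 120 mm before the end stop.
- iodine_flask_2: Bystander: clear conical flask with white salt, 91 mm wide, 151 mm high. Origin at the centre of its base.
- salt_jar: Bystander: jar with a blue lid, 64 mm wide, 75 mm high. Origin at the centre of its base.
- beaker_1: Bystander: small beaker, 68 mm wide, 75 mm high. Origin at the centre of its base.
- filter_box: Bystander: round white and blue box, 73 mm wide, 23 mm high. Origin at the centre of its base.
- vial_3: Bystander: vial with a red cap, 30 mm wide, 58 mm high. Origin at the centre of its base.
- petri_dish: Bystander: glass dish, 90 mm wide, 14 mm high. Origin at the centre of its base.
- marker: Bystander: white pen with a black cap, 134 mm long. Origin under its middle.

How it is judged:
On the way, in this order (a step that is already met when the one before it is completed fails the run):
1. The switch arm is pushed past its click (0.35 rad) while the tip box still stands where it was (within 15 mm) (value of joint switch_arm above 0.35 rad and distance of tip_box from where it was at the start of the episode below 0.015 m), for 0.1 s.
2. The arm is let go and has sprung back to rest (under 0.06 rad), the box still where it was (value of joint switch_arm below 0.06 rad and distance of tip_box from where it was at the start of the episode below 0.015 m), for 0.2 s.
At the end, for the whole second after the job is handed in: The tip box stands flat and still in the lane, its front end within 5 mm of the end stop, within 6 mm of the lane's middle and 0.06 rad of its direction, and its side holds the switch arm past its click (over 0.35 rad) (y of box_front in the frame of lane above -0.005 m and x of box_front in the frame of lane between -0.006 and 0.006 m and angle between the y axis of tip_box and the y axis of lane, either way round below 0.06 rad and height (world z) of tip_box below 0.004 m and angle between tip_box's own z axis and vertical below 0.03 rad and value of joint switch_arm above 0.35 rad and linear speed of tip_box below 0.01 m/s); the robot touches nothing.
It fails at once if The switch arm is forced towards its hard stop (beyond 0.85 rad) (value of joint switch_arm above 0.85 rad).
It fails at once if The tip box is lifted more than 10 mm or tipped more than 0.15 rad (height (world z) of tip_box above 0.01 m or angle between tip_box's own z axis and vertical above 0.15 rad).
It fails at once if Another thing on the bench is moved by more than 15 mm or tipped over (distance of any of iodine_flask_2, salt_jar, beaker_1, filter_box, vial_3, petri_dish, marker from where it was at the start of the episode above 0.015 m or angle between any of iodine_flask_2, salt_jar, beaker_1, filter_box, vial_3, petri_dish, marker's own z axis and vertical above 0.4 rad).
It also fails if it takes over 62 s, if anything falls off the work surface, if the arm or the gripper's body presses on something with over 40 N, if the wrist force passes 120 N, or if a joint passes its speed limit or range.

## Working session

There is one attempt and no reset: what is moved stays moved. The work goes in short steps, Python scripts to look and compute and a tool call to move; the robot and the scene stay as the last step left them, time stands still between calls to the robot, and variables do not carry over. Pictures are saved under pics/ and viewed, and the job is handed in when it is done.

Besides the shell and the picture viewer there is one more tool, called after "Call:" by a JSON object that holds its "name" and its "arguments", one argument or row to a line. play_rows: Moves the arm, as the interface text tells. Its arguments: {"type":"object","properties":{"deltas":{"type":"string"},"force":{"type":"number"}},"required":["deltas"]}

```bash
mkdir -p pics; ls; python3 - <<'E'
from cell import status, optics, order, manip
import cv2, numpy as np
s=status.sense()
print({k:np.round(v,4).tolist() for k,v in s.items()}, manip.hold_point_z)
for n in("side","top"):
    m=optics.camera_model(n); print(n,{k:np.round(np.array(v),4).tolist() for k,v in m.items()})
    cv2.imwrite(f"pics/{n}0.png",optics.camera(n))
E
```

```text
pics
{'time_s': 0.0, 'q': [-1.3069, 0.2647, 1.6054, -0.0, 1.2737, -0.0369], 'joint_vel': [-0.0006, -0.002, -0.0014, 0.0011, 0.0007, 0.0003], 'tau': [-0.0012, -50.2114, -35.6872, 0.0727, 0.0295, -0.0002], 'tcp_pos': [0.1998, -0.644, 0.2374], 'ee_rot': [0.1058, -0.106, 0.6999, -0.6983], 'wrist_force': [0.0857, -0.1148, -0.4585], 'ft_torque': [0.0276, 0.0774, -0.0079], 'gripper_width': 0.0883} 0.0187
side {'mtx': [[367.5149, 0.0, 253.7414], [0.0, 367.5149, 189.1192], [0.0, 0.0, 1.0]], 'distortion': [0.0374, 0.0, 0.0, 0.0, 0.0], 'rvec': [0.105, 2.8182, -1.3417], 'tvec': [0.529, -0.0065, 1.322]}
top {'mtx': [[379.1302, 0.0, 252.5482], [0.0, 379.1302, 195.4384], [0.0, 0.0, 1.0]], 'distortion': [-0.0769, 0.0, 0.0, 0.0, 0.0], 'rvec': [2.1301, -2.1724, 0.0996], 'tvec': [0.0543, 0.5364, 1.0728]}
```

View pics/side0.png

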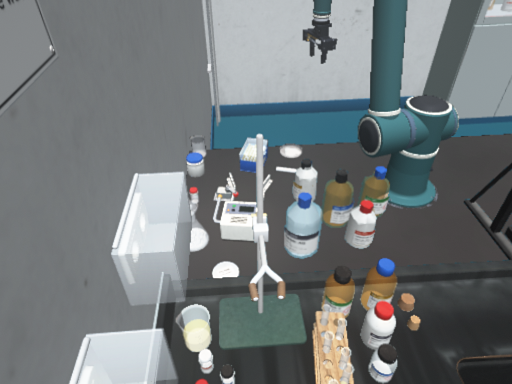

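View pics/top0.png

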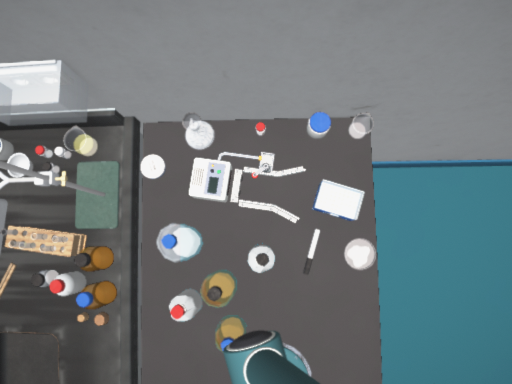

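```bash
cat > h.py <<'E'
import cv2, numpy as np
from cell import status, optics, order, manip
M={n:optics.camera_model(n) for n in("side","top")}
def ray(n,uv):
    m=M[n]; R=cv2.Rodrigues(np.array(m["rvec"],float))[0]; t=np.array(m["tvec"],float).ravel()
    p=cv2.undistortPoints(np.array([[uv]],float),np.array(m["mtx"]),np.array(m["distortion"]))[0,0]
    return -R.T@t, R.T@np.array([p[0],p[1],1.])
def at(n,uv,z):
    c,d=ray(n,uv); return c+d*(z-c[2])/d[2]
def proj(n,P):
    m=M[n]; return cv2.projectPoints(np.array(P,float).reshape(-1,3),np.array(m["rvec"],float),np.array(m["tvec"],float),np.array(m["mtx"]),np.array(m["distortion"]))[0].reshape(-1,2)
E
python3 - <<'E'
from h import *
im=cv2.imread("pics/top0.png")
c=im[105:285,170:385]; cv2.imwrite("pics/topc0.png",cv2.resize(c,None,fx=3.6,fy=3.3,interpolation=cv2.INTER_CUBIC)[:,:800])
c=im[110:230,180:320]; cv2.imwrite("pics/topc1.png",cv2.resize(c,None,fx=5,fy=5,interpolation=cv2.INTER_CUBIC))
im=cv2.imread("pics/side0.png")
c=im[120:260,170:320]; cv2.imwrite("pics/sidec1.png",cv2.resize(c,None,fx=4,fy=4,interpolation=cv2.INTER_CUBIC))
print(proj("top",[[0,0,0],[.5,0,0],[.5,-.5,0]]),ray("top",(256,192))[0],ray("side",(256,192))[0])
for uv in [(236,185),(303,168),(297,220),(339,200)]: print(uv,at("top",uv,0))
E
```

```text
[[271.36259496 381.30544924]
 [267.69129495 208.77640323]
 [433.70301779 205.19109296]] [0.41020863 0.01998509 1.12825842] [0.58833657 0.99188646 0.83522646]
(236, 185) [0.57365251 0.09366436 0.        ]
(303, 168) [ 0.62111398 -0.10933866  0.        ]
(297, 220) [ 0.46478569 -0.08626117  0.        ]
(339, 200) [ 0.52183376 -0.21366513  0.        ]
```

View pics/topc0.png

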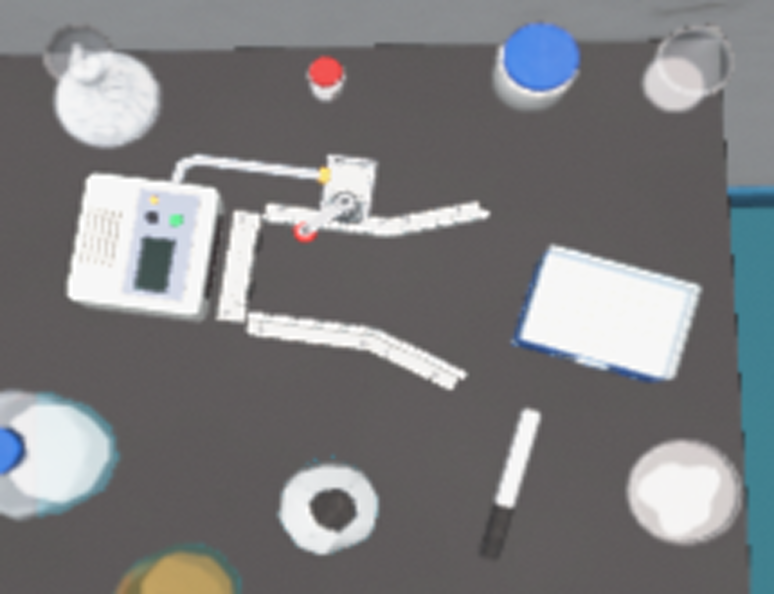

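View pics/topc1.png

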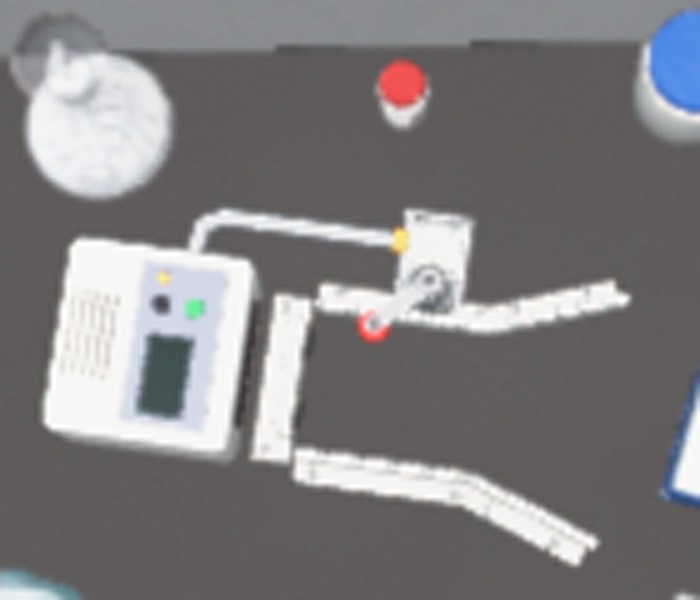

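View pics/sidec1.png

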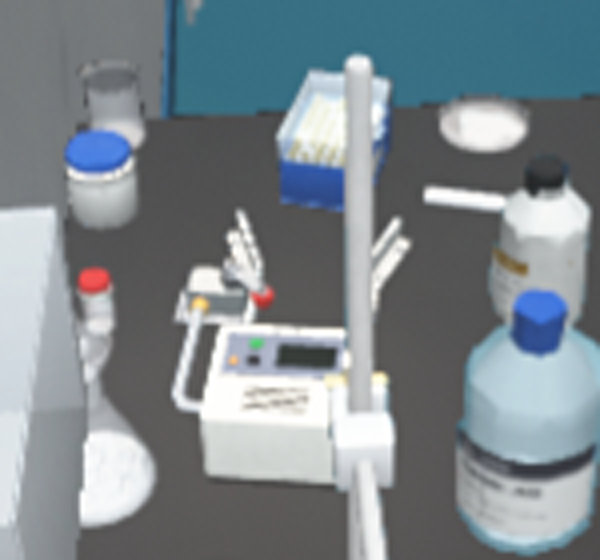

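```bash
cat > fit.py <<'E'
from h import *
from scipy.optimize import least_squares
def T(p,P): 
    c,s=np.cos(p[2]),np.sin(p[2]); P=np.array(P,float)/1000
    return np.c_[p[0]+c*P[:,0]-s*P[:,1],p[1]+s*P[:,0]+c*P[:,1],P[:,2]]
def inv(p,W):
    c,s=np.cos(p[2]),np.sin(p[2]); d=np.array(W[:2])-p[:2]
    return np.array([c*d[0]+s*d[1],-s*d[0]+c*d[1]])*1000
def fit(n,P,uv,x0):
    r=least_squares(lambda p:(proj(n,T(p,P))-uv).ravel(),x0,loss="soft_l1",f_scale=.7)
    print(np.round(r.x,4)); print(np.round(proj(n,T(r.x,P))-uv,2).tolist()); return r.x
E
python3 - <<'E'
from fit import *
o=lambda c:(np.array(c)+.5)/5-.5+[180,110]
P=[[61,-65,57],[33,-37,51],[-43,-105,22],[56,140,82],[56,34,82],[-56,34,82],[-56,140,82],[70,-180,22],[-70,-180,22]]
uv=o([[430,283],[373,326],[468,470],[72,238],[259,262],[243,457],[43,430],[615,283],[597,542]])
p=fit("top",P,uv,[.57,.09,-.1])
np.save("lane.npy",p)
def draw(im,n,p,sc,off):
    def poly(L,col,cl=False):
        q=(proj(n,T(p,L))-off+.5)*sc-.5
        cv2.polylines(im,[np.round(q*8).astype(int).reshape(-1,1,2)],cl,col,1,cv2.LINE_AA,3)
    for s in(1,-1):
        for z,c in((0,(0,0,255)),(22,(0,200,0))): poly([[s*43,0,z],[s*43,-105,z],[s*70,-180,z]],c)
    poly([[-43,0,24],[43,0,24]],(255,0,255))
    poly([[56,34,82],[56,140,82],[-56,140,82],[-56,34,82]],(255,0,0),True)
    a=np.linspace(0,6.28,30)
    poly([[33+9*np.cos(t),-37+9*np.sin(t),47] for t in a],(255,0,0)); poly([[61+12*np.cos(t),-65+12*np.sin(t),44] for t in a],(255,0,0))
for n,off,wh,sc in(("top",(180,110),(140,120),5),("side",(200,150),(90,100),6)):
    im=cv2.imread(f"pics/{n}0.png")[off[1]:off[1]+wh[1],off[0]:off[0]+wh[0]]
    im=cv2.resize(im,None,fx=sc,fy=sc,interpolation=cv2.INTER_CUBIC); draw(im,n,p,sc,np.array(off)); cv2.imwrite(f"pics/lane_{n}.png",im)
im=cv2.imread("pics/top0.png")[170:230,305:375]; cv2.imwrite("pics/box0.png",cv2.resize(im,None,fx=10,fy=10,interpolation=cv2.INTER_CUBIC))
im=cv2.imread("pics/side0.png")[130:180,230:280]; cv2.imwrite("pics/box0s.png",cv2.resize(im,None,fx=10,fy=10,interpolation=cv2.INTER_CUBIC))
E
```

```text
[ 0.5683  0.0771 -0.1468]
[[0.09, -0.36], [0.61, -0.25], [1.52, 0.91], [-0.39, -0.08], [-0.77, -0.4], [-3.0, -0.11], [-0.43, 0.54], [1.94, 3.71], [0.14, -1.12]]
```

View pics/lane_top.png

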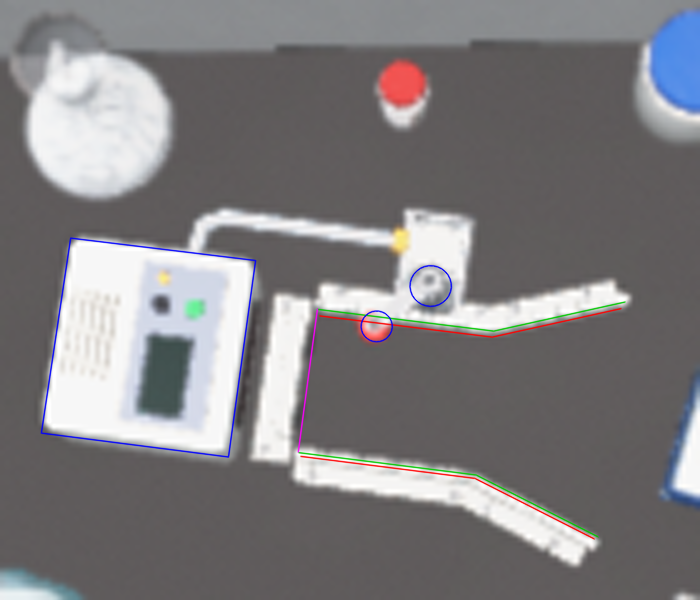

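View pics/lane_side.png

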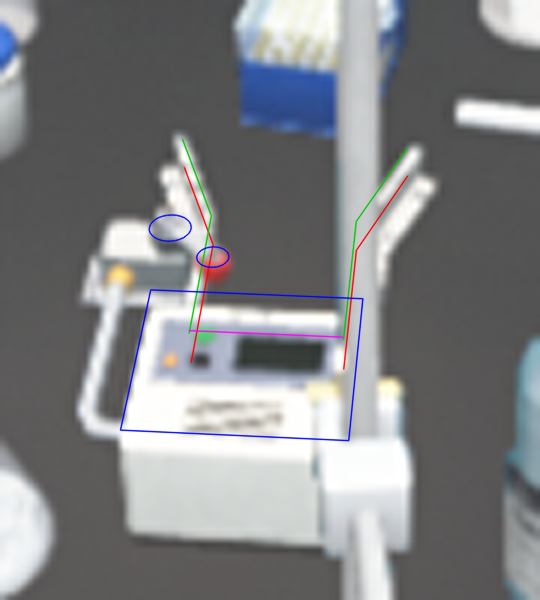

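View pics/box0.png

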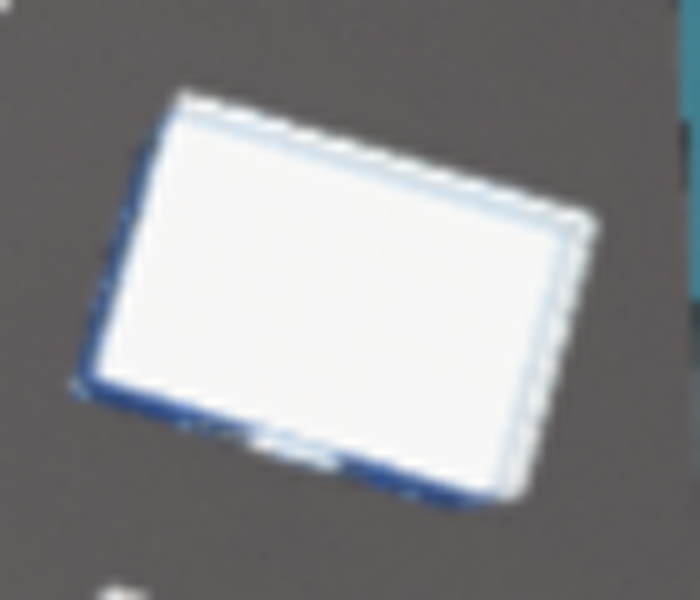

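View pics/box0s.png

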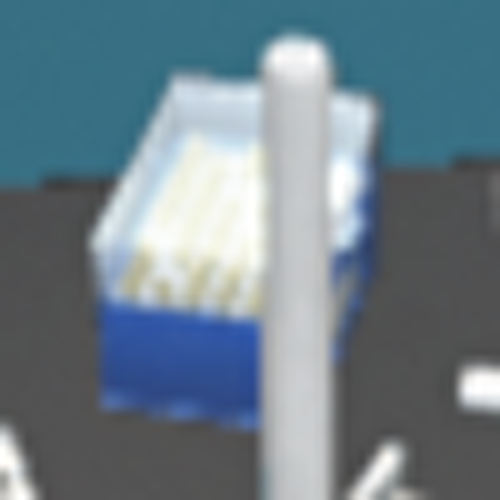

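```bash
python3 - <<'E'
from fit import *
for n,off,wh,sc in(("top",(215,140),(70,60),11),("side",(205,165),(55,75),8)):
    im=cv2.imread(f"pics/{n}0.png")[off[1]:off[1]+wh[1],off[0]:off[0]+wh[0]]
    cv2.imwrite(f"pics/z_{n}.png",cv2.resize(im,None,fx=sc,fy=sc,interpolation=cv2.INTER_CUBIC))
E
```

```text
(no output)
```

View pics/z_top.png

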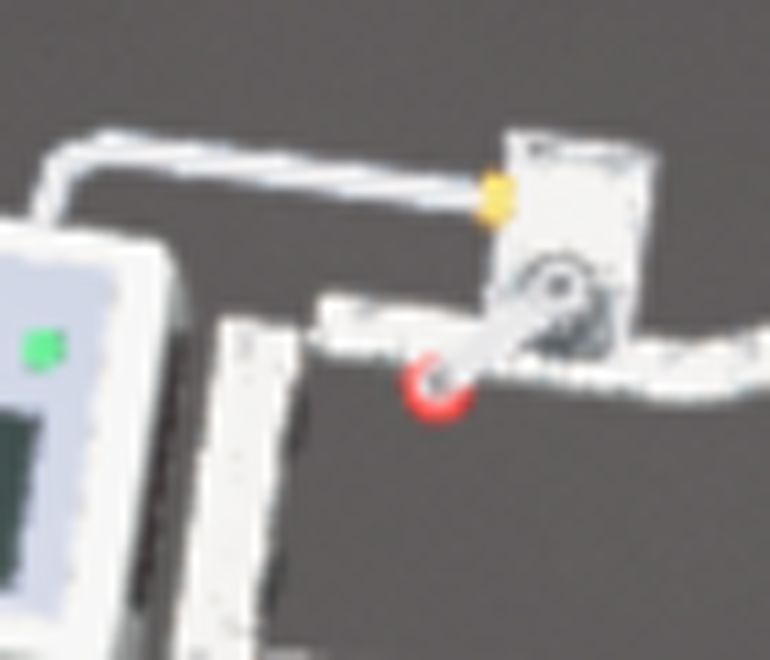

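View pics/z_side.png

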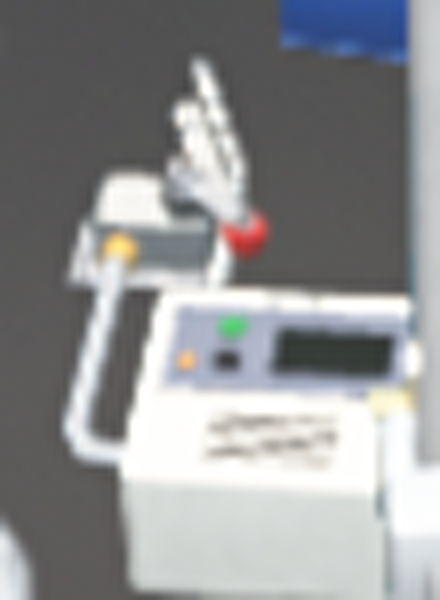

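```bash
python3 - <<'E'
from fit import *
P=np.array([[61,-65,57],[33,-37,51],[-43,-105,22],[43,-105,0],[56,140,82],[56,34,82],[-56,140,82],[-70,-180,22],[43,0,24],[-43,0,22]])
uv=np.array([[265.5,165.5],[254.3,174.8],[273.2,203.6],[277.5,176.7],[194,157.2],[231.5,162],[188.4,195.8],[299.1,218],[242.8,170.8],[239,199.8]])
Ps=np.array([[33,-37,42],[56,140,82],[56,34,82],[56,140,0]]); us=np.array([[235.4,193.9],[219.8,224.3],[225.2,200.8],[221,237.3]])
p=fit("top",P,uv,[.57,.09,-.14])
print(np.round(proj("side",T(p,Ps))-us,2).tolist())
ps=fit("side",Ps,us,p)
# with side image offset nuisance
r=least_squares(lambda q:np.r_[(proj("top",T(q[:3],P))-uv+q[3:5]).ravel(),(proj("side",T(q[:3],Ps))-us+q[5:]).ravel(),q[3:]/0.7],list(p)+[0]*4,loss="soft_l1",f_scale=.7)
print(np.round(r.x,4))
np.save("lane.npy",r.x[:3])
# box
o=lambda c:(np.array(c)+.5)/10-.5+[305,170]
B=[[41,60,77],[41,-60,77],[-41,-60,77],[-41,60,40]]; ub=o([[180,92],[597,218],[520,498],[78,388]])
b=fit("top",B,ub,[.52,-.21,-.2]); print(np.degrees(b[2]))
o2=lambda c:(np.array(c)+.5)/10-.5+[230,130]
Bs=[[41,60,0],[41,60,77],[41,-60,77],[-41,-60,77]]; ubs=o2([[103,405],[95,240],[175,75],[380,98]])
print(np.round(proj("side",T(b,Bs))-ubs,2).tolist()); bs=fit("side",Bs,ubs,b)
np.save("box.npy",b)
print("box in lane",inv(r.x,b),np.degrees(b[2]-r.x[2]))
E
```

```text
[ 0.5685  0.0774 -0.1499]
[[0.14, 0.32], [0.43, -0.31], [1.35, 0.91], [0.37, 0.25], [-0.4, -0.33], [-0.91, -0.53], [-0.78, 0.07], [-0.17, -1.04], [0.14, 0.36], [0.05, 0.12]]
[[-0.41, -0.37], [-0.46, -3.08], [-0.7, -2.96], [0.22, 3.15]]
[ 0.5672  0.0851 -0.1548]
[[0.12, 1.04], [-0.23, -1.35], [-0.3, -1.46], [0.45, 4.9]]
[ 0.5681  0.078  -0.1502  0.1508 -0.1173  0.14    0.3499]
[ 0.5167 -0.199  -0.3121]
[[0.1, 0.31], [-0.34, -0.09], [-0.24, 0.04], [0.58, -0.25]]
-17.881975662600237
[[-0.22, 0.02], [-0.18, -0.24], [0.04, -0.15], [-0.23, -0.03]]
[ 0.5161 -0.1983 -0.3076]
[[-0.02, 0.15], [0.03, -0.11], [0.11, -0.05], [-0.13, 0.02]]
box in lane [  -9.41424307 -281.62219648] -9.275532403564918
```

```bash
cat >> fit.py <<'E'
from scipy.spatial.transform import Rotation as Ro
def tool():
    s=status.sense(); q=np.array(s["ee_rot"]); return s,Ro.from_quat(q[[1,2,3,0]]).as_matrix(),np.array(s["tcp_pos"])
def rel(target,yawz,R=None,t=None):
    """target world TCP, yawz: wanted world yaw of tool z axis; prints shift in present tool axes (mm) and turn about y (deg)"""
    s,R0,t0=tool(); d=R0.T@(np.array(target)-t0)*1000
    cur=np.arctan2(R0[1,2],R0[0,2]); dy=np.degrees((yawz-cur+np.pi)%(2*np.pi)-np.pi)
    print("shift",np.round(d,1),"world yaw change",round(dy,2),"-> turn about tool y",round(-dy,2) if R0[2,1]<0 else round(dy,2))
E
python3 - <<'E'
from fit import *
s,R,t=tool(); print(np.round(R,3)); p=np.load("lane.npy")
print(T(p,[[33,-37,42],[0,-37,42],[0,-180,0],[-9.4,-340,0]]))
rel(T(p,[[0,-34,130]])[0],p[2]); rel(T(p,[[0,-34,130]])[0],p[2]+np.pi)
E
```

```text
[[-0.955 -0.001  0.296]
 [-0.296  0.002 -0.955]
 [-0.    -1.    -0.002]]
[[ 0.59520863  0.03651715  0.042     ]
 [ 0.56258022  0.04145549  0.042     ]
 [ 0.54118077 -0.09993427  0.        ]
 [ 0.50794317 -0.25672592  0.        ]]
shift [-550.9  108.7 -549.8] world yaw change 64.16 -> turn about tool y -64.16
shift [-550.9  108.7 -549.8] world yaw change -115.84 -> turn about tool y 115.84
```

Call:
{"name": "play_rows", "arguments": {
  "deltas": "-10 0 -10 0 0;-20 0 -20 0 0;-30 0 -30 0 0;-30 0 -30 0 0;-30 0 -30 0 0;-30 0 -30 0 0;-30 0 -30 0 0;-30 0 -30 0 0;-30 0 -30 0 0;-30 0 -30 0 0",
  "force": 20
}}

```text
time_s: 1.1
tcp_pos: [0.378, -0.3042, 0.2385]
ee_rot: [0.106, -0.106, 0.699, -0.699]
wrist_force: [0.5, 0.5, 0.4]
gripper_width: 0.0103
```

Call:
{"name": "play_rows", "arguments": {
  "deltas": "-30 0 -30 0 0;-30 0 -30 0 0;-30 0 -30 0 0;-30 0 -30 0 0;-30 0 -30 0 0;-30 0 -30 0 0;-30 0 -30 0 0;-30 0 -30 0 0;-15 0 -15 0 0;0 0 0 0 0"
}}

```text
time_s: 2.1
tcp_pos: [0.546, 0.0154, 0.2384]
ee_rot: [0.107, -0.107, 0.699, -0.699]
wrist_force: [0.3, 0.2, -0.7]
gripper_width: 0.0002
```

Call:
{"name": "play_rows", "arguments": {
  "deltas": "0 0 0 -8 0;0 0 0 -8 0;0 0 0 -8 0;0 0 0 -8 0;0 0 0 -8 0;0 0 0 -8 0;0 0 0 -8 0;0 0 0 -8 0;0 0 0 0 0;0 0 0 0 0"
}}

```text
time_s: 3.1
tcp_pos: [0.5452, 0.0118, 0.2386]
ee_rot: [0.459, -0.459, 0.538, -0.538]
wrist_force: [-0.2, -0.1, -0.2]
gripper_width: 0.0004
```

```bash
python3 - <<'E'
from fit import *
s,R,t=tool(); print(s["time_s"],t,np.round(R,3),np.round(s["wrist_force"],2),s["gripper_width"],np.round(s["q"],2)); p=np.load("lane.npy")
rel(T(p,[[-8,-33,130]])[0],p[2])
cv2.imwrite("pics/t1.png",optics.camera("top"));cv2.imwrite("pics/s1.png",optics.camera("side"))
E
```

```text
3.1 [0.54516378 0.01177596 0.23862698] [[-0.156 -0.     0.988]
 [-0.988 -0.    -0.156]
 [ 0.    -1.    -0.   ]] [-0.23 -0.07 -0.15] 0.00040428605654285884 [-0.02  0.02  1.88 -0.    1.24  0.13]
shift [-36.  108.6   4.6] world yaw change 0.38 -> turn about tool y -0.38
```

View pics/t1.png

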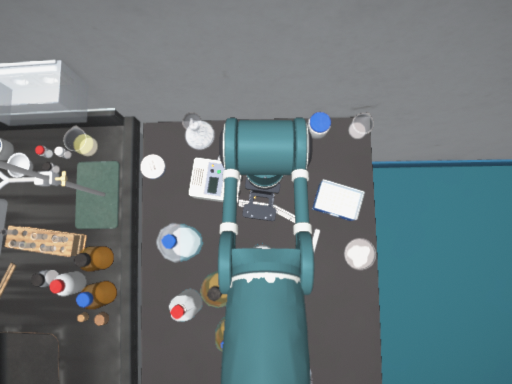

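View pics/s1.png

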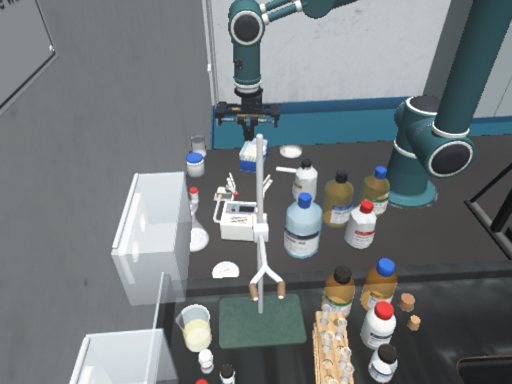

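Call:
{"name": "play_rows", "arguments": {
  "deltas": "-18 0 2 -0.4 0;-18 0 2.6 0 0;0 30 0 0 0;0 35 0 0 0;0 35 0 0 0;0 35 0 0 0;0 20 0 0 0;0 13 0 0 0;0 0 0 0 0;0 0 0 0 0"
}}

```text
time_s: 4.2
tcp_pos: [0.5565, 0.0472, 0.0715]
ee_rot: [-0.462, 0.462, -0.535, 0.535]
wrist_force: [0.1, -0.9, 0.1]
gripper_width: 0.0002
```

```bash
python3 - <<'E'
from fit import *
s,R,t=tool(); print(s["time_s"],t,np.round(s["wrist_force"],2)); p=np.load("lane.npy"); print(inv(p,t))
im=optics.camera("side"); cv2.imwrite("pics/s2.png",cv2.resize(im[100:240,190:310],None,fx=5,fy=4.2,interpolation=cv2.INTER_CUBIC))
print(proj("side",[t]))
im=optics.camera("top"); cv2.imwrite("pics/t2.png",cv2.resize(im[130:250,200:340],None,fx=5,fy=5,interpolation=cv2.INTER_CUBIC))
E
```

```text
4.2 [0.55645651 0.0472035  0.07145745] [ 0.08 -0.9   0.08]
[ -6.91492637 -32.2331056 ]
[[246.55352502 188.22574914]]
```

View pics/s2.png

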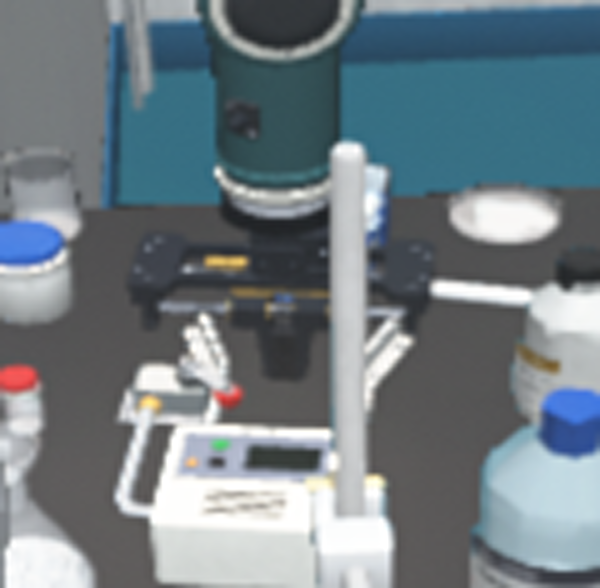

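View pics/t2.png

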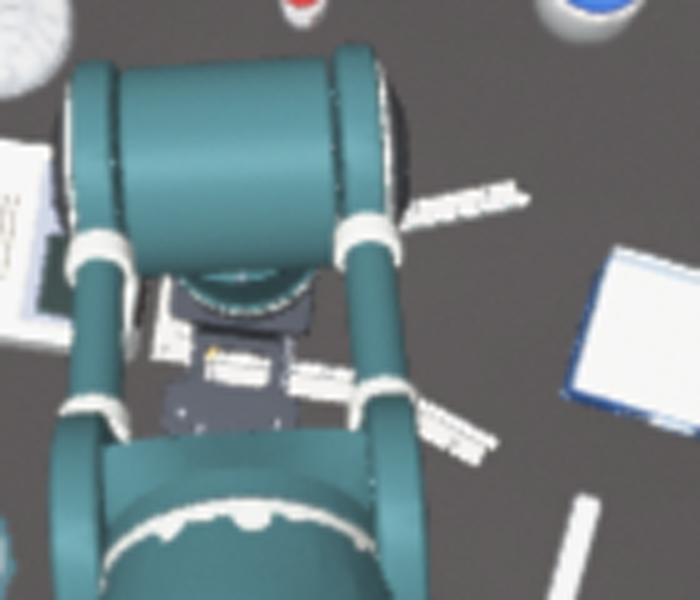

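Call:
{"name": "play_rows", "arguments": {
  "deltas": "0 20 0 0 0;0 15 0 0 0;0 4 0 0 0;0 0 4 0 0;0 0 4 0 0;0 0 3 0 0;0 0 0 0 0;0 0 0 0 0"
}}

```text
time_s: 5.1
tcp_pos: [0.5671, 0.0456, 0.0321]
ee_rot: [-0.462, 0.462, -0.535, 0.535]
wrist_force: [0.5, 0.1, -0.4]
gripper_width: 0.0004
```

```bash
cat > look.py <<'E'
import sys
from fit import *
k=sys.argv[1]
s,R,t=tool(); print(s["time_s"],t,np.round(s["wrist_force"],2)); p=np.load("lane.npy"); print(inv(p,t))
im=optics.camera("side"); cv2.imwrite(f"pics/s{k}.png",cv2.resize(im[150:220,205:285],None,fx=9,fy=8,interpolation=cv2.INTER_CUBIC))
E
python3 look.py 3
```

```text
5.1 [0.56712208 0.0455795  0.03213666] [ 0.5   0.08 -0.39]
[  3.87356655 -32.242755  ]
```

View pics/s3.png

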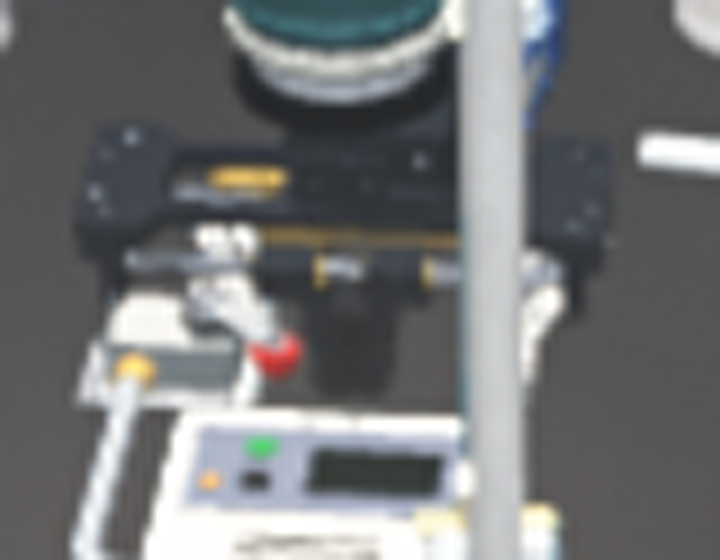

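Call:
{"name": "play_rows", "arguments": {
  "deltas": "0 0 3 0 0;0 0 3 0 0;0 0 3 0 0;0 0 3 0 0;0 0 0 0 0;0 0 0 0 0"
}}

```text
time_s: 5.75
tcp_pos: [0.5784, 0.0438, 0.0316]
ee_rot: [0.462, -0.462, 0.535, -0.535]
wrist_force: [-2.8, 0.8, 2.6]
gripper_width: 0.0007
```

```bash
python3 look.py 4
```

```text
5.75 [0.57836112 0.04384631 0.03160825] [-2.78  0.79  2.58]
[ 15.24541865 -32.27454128]
```

View pics/s4.png

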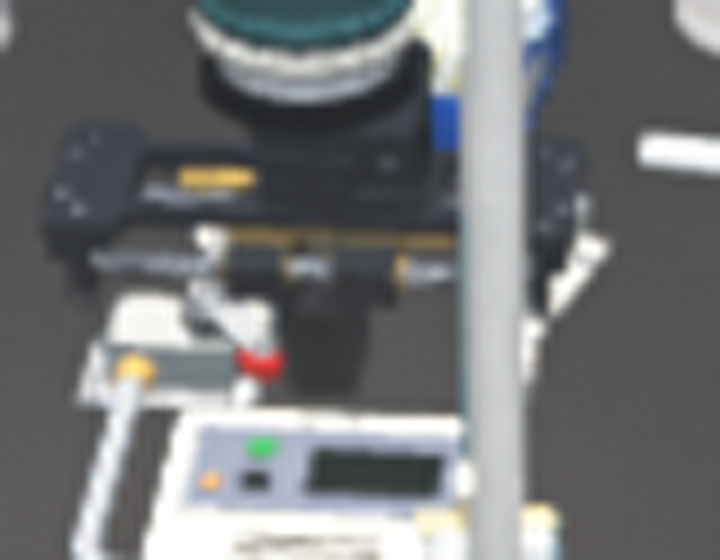

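Call:
{"name": "play_rows", "arguments": {
  "deltas": "0 0 3 0 0;0 0 3 0 0;0 0 2 0 0;0 0 0 0 0;0 0 0 0 0;0 0 0 0 0"
}}

```text
time_s: 6.4
tcp_pos: [0.5863, 0.0427, 0.0316]
ee_rot: [0.462, -0.462, 0.535, -0.535]
wrist_force: [-2.2, 0.8, 0.4]
gripper_width: 0.0005
```

```bash
python3 look.py 5
```

```text
6.4 [0.58629503 0.0426816  0.03157671] [-2.17  0.84  0.42]
[ 23.26428507 -32.23885309]
```

View pics/s5.png

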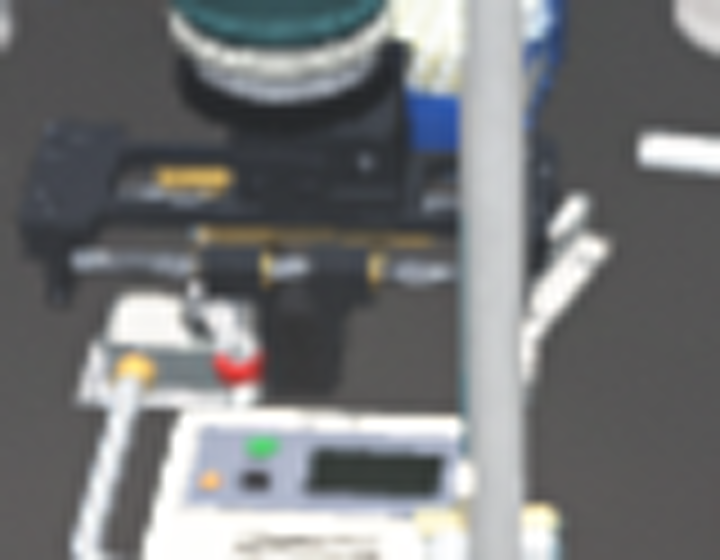

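```bash
python3 - <<'E'
from fit import *
p=np.load("lane.npy")
for th in(0,.35,.4,.45,.5,.55,.6,.7):
    a=np.pi/4-th; print(th,np.round(((proj("side",T(p,[[61-40*np.sin(a),-65+40*np.cos(a),42]]))-[205,150]+.5)*[9,8])[0],0))
E
```

```text
0 [276. 354.]
0.35 [243. 365.]
0.4 [238. 366.]
0.45 [233. 366.]
0.5 [228. 367.]
0.55 [222. 368.]
0.6 [217. 368.]
0.7 [206. 369.]
```

```bash
python3 - <<'E'
from fit import *
for k in (3,4,5):
    im=cv2.imread(f"pics/s{k}.png").astype(int); m=(im[...,2]>130)&(im[...,1]<90)&(im[...,0]<100)
    m[:320]=0
    ys,xs=np.nonzero(m); print(k,len(xs),xs.mean(),ys.mean(),xs.min(),xs.max())
E
```

```text
3 761 281.8699080157687 361.0131406044678 261 302
4 754 260.868700265252 366.32228116710877 236 282
5 676 238.4689349112426 371.84763313609466 216 261
```

Call:
{"name": "play_rows", "arguments": {
  "deltas": "0 0 2 0 0;0 0 0 0 0;0 0 0 0 0;0 0 0 0 0"
}}

```text
time_s: 6.85
tcp_pos: [0.5883, 0.0424, 0.0316]
ee_rot: [0.462, -0.462, 0.535, -0.535]
wrist_force: [-1.5, 0.2, 0.5]
gripper_width: 0.0005
```

```bash
python3 look.py 6; python3 - <<'E'
from fit import *
for k in (3,5,6):
    im=cv2.imread(f"pics/s{k}.png").astype(int); m=(im[...,2]>130)&(im[...,1]<90)&(im[...,0]<100)
    m[:320]=0
    ys,xs=np.nonzero(m); print(k,len(xs),xs.mean(),ys.mean(),xs.min(),xs.max())
E
```

```text
6.85 [0.58833668 0.04237855 0.0316361 ] [-1.45  0.15  0.5 ]
[ 25.32829773 -32.23296967]
3 761 281.8699080157687 361.0131406044678 261 302
5 676 238.4689349112426 371.84763313609466 216 261
6 723 234.1549100968188 372.62655601659753 210 256
```

Call:
{"name": "play_rows", "arguments": {
  "deltas": "0 0 -5 0 0;0 0 -6 0 0;0 0 -8 0 0;0 0 -10 0 0;0 0 -4 0 0;0 0 0 0 0;0 0 0 0 0;0 0 0 0 0;0 0 0 0 0"
}}

```text
time_s: 7.8
tcp_pos: [0.5562, 0.0472, 0.0318]
ee_rot: [-0.462, 0.462, -0.535, 0.535]
wrist_force: [-0.2, 0.2, 0.5]
gripper_width: 0.0002
```

```bash
python3 look.py 7; python3 - <<'E'
from fit import *
for k in (3,7):
    im=cv2.imread(f"pics/s{k}.png").astype(int); m=(im[...,2]>130)&(im[...,1]<90)&(im[...,0]<100)
    m[:320]=0
    ys,xs=np.nonzero(m); print(k,len(xs),xs.mean(),ys.mean(),xs.min(),xs.max())
p=np.load("lane.npy"); b=np.load("box.npy")
# start pose: tool behind box: 9mm half pad + 25 mm gap
tz=b[2]
W=T(b,[[0,-60-9-25,150],[0,-60-9-25,22]]); print(W); rel(W[0],tz)
E
```

```text
7.8 [0.55624595 0.04716093 0.03183307] [-0.25  0.24  0.55]
[ -7.11674381 -32.30670615]
3 761 281.8699080157687 361.0131406044678 261 302
7 764 282.17539267015707 360.85602094240835 261 303
[[ 0.48780174 -0.2884623   0.15      ]
 [ 0.48780174 -0.2884623   0.022     ]]
shift [ 342.  -118.2  -18.8] world yaw change -9.51 -> turn about tool y 9.51
```

View pics/s7.png

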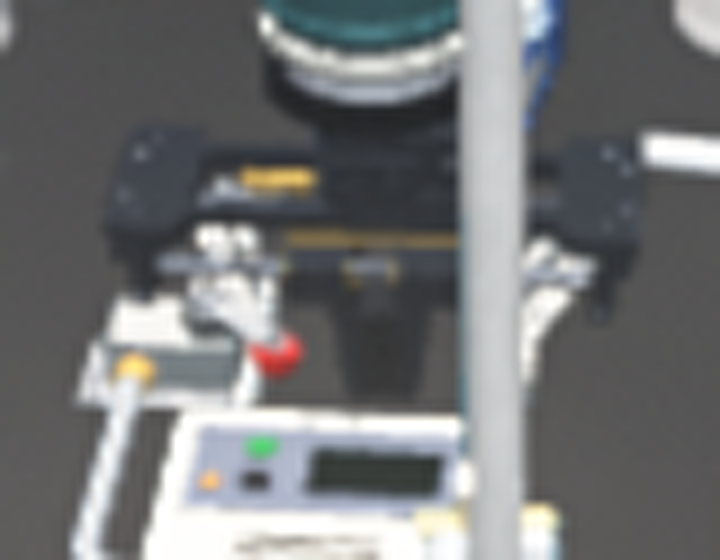

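Call:
{"name": "play_rows", "arguments": {
  "deltas": "0 -20 0 0 0;0 -40 0 0 0;0 -40 0 0 0;0 -35 0 0 0.42;30 -5 0 0 0.42;40 0 -3 0 0.42;40 0 -4 0 0.42;40 0 -4 0 0.42;40 0 -4 0 0.42;40 0 -4 0 0.42"
}}

```text
time_s: 8.85
tcp_pos: [0.5031, -0.1791, 0.1718]
ee_rot: [-0.462, 0.462, -0.535, 0.535]
wrist_force: [1.1, 0.3, 0.9]
gripper_width: 0.037
```

Call:
{"name": "play_rows", "arguments": {
  "deltas": "40 0 0 0 0.42;40 0 0 0 0.42;30 0 0 0 0.42;0 0 0 5 0.42;0 0 0 4.5 0.42;0 0 0 0 0.42;0 0 0 0 0.42"
}}

```text
time_s: 9.55
tcp_pos: [0.4875, -0.2864, 0.1716]
ee_rot: [0.417, -0.417, 0.571, -0.571]
wrist_force: [0.3, 0.0, -0.4]
gripper_width: 0.0368
```

```bash
python3 - <<'E'
from fit import *
s,R,t=tool();p=np.load("lane.npy"); b=np.load("box.npy"); print(s["time_s"],t,s["gripper_width"])
W=T(b,[[0,-60-9-25,22]]); rel(W[0],b[2])
cv2.imwrite("pics/t8.png",optics.camera("top"))
im=optics.camera("side"); cv2.imwrite("pics/s8.png",cv2.resize(im[60:220,170:320],None,fx=5,fy=3.7,interpolation=cv2.INTER_CUBIC))
E
```

```text
9.55 [ 0.48750722 -0.28643035  0.17158991] 0.03683544871027701
shift [  1.9 149.6   0.9] world yaw change -0.12 -> turn about tool y 0.12
```

View pics/t8.png

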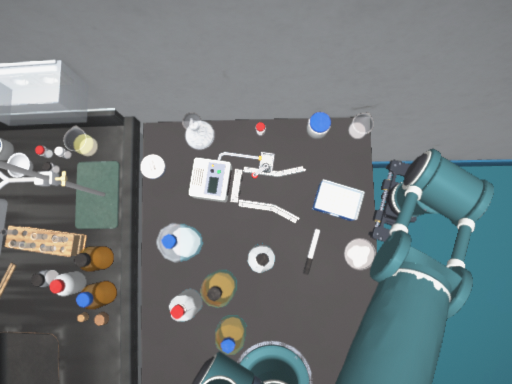

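View pics/s8.png

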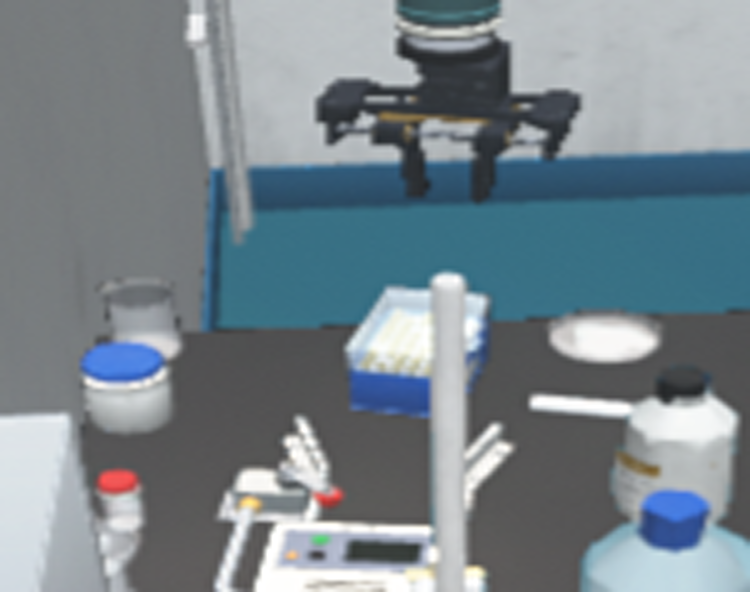

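Call:
{"name": "play_rows", "arguments": {
  "deltas": "1 30 1 0 0.42;0 35 0 0 0.42;0 35 0 0 0.42;0 25 0 0 0.42;0 15 0 0 0.42;0 5 0 0 0.42;0 0 0 0 0.42;0 0 0 0 0.42"
}}

```text
time_s: 10.45
tcp_pos: [0.4894, -0.2883, 0.0281]
ee_rot: [-0.417, 0.416, -0.571, 0.572]
wrist_force: [0.8, -0.5, -0.1]
gripper_width: 0.0371
```

```bash
cat > lookb.py <<'E'
import sys
from fit import *
k=sys.argv[1]
s,R,t=tool();p=np.load("lane.npy"); b=np.load("box.npy"); print(s["time_s"],t,s["gripper_width"],np.round(s["wrist_force"],2))
print("tool in lane",inv(p,t),"yaw rel",np.degrees(np.arctan2(R[1,2],R[0,2])-p[2]),"in box0",inv(b,t))
im=optics.camera("top"); cv2.imwrite(f"pics/traw{k}.png",im); cv2.imwrite(f"pics/t{k}.png",cv2.resize(im[140:240,225:385],None,fx=5,fy=5,interpolation=cv2.INTER_CUBIC))
im=optics.camera("side"); cv2.imwrite(f"pics/sraw{k}.png",im); cv2.imwrite(f"pics/s{k}.png",cv2.resize(im[120:220,200:300],None,fx=6,fy=6,interpolation=cv2.INTER_CUBIC))
E
python3 lookb.py 9
```

```text
10.45 [ 0.48935067 -0.28834792  0.02813025] 0.037076890176017736 [ 0.77 -0.52 -0.09]
tool in lane [ -23.05101567 -374.0482268 ] yaw rel -9.241247067315223 in box0 [  1.43898063 -93.41553395]
```

View pics/t9.png

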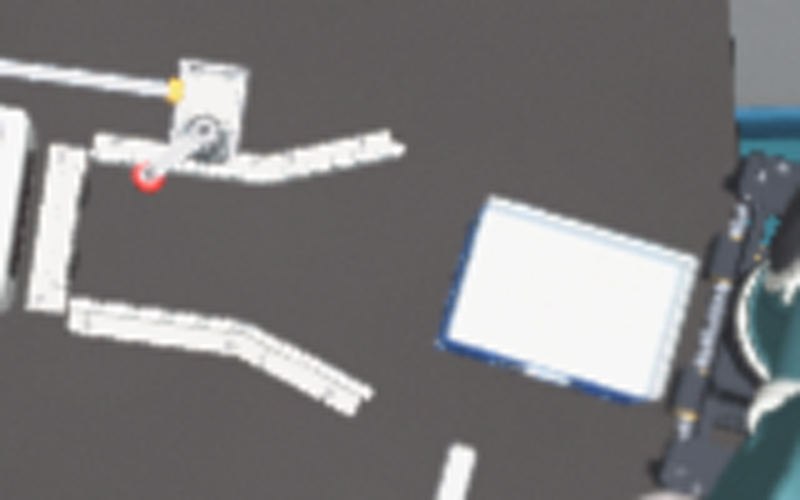

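View pics/s9.png

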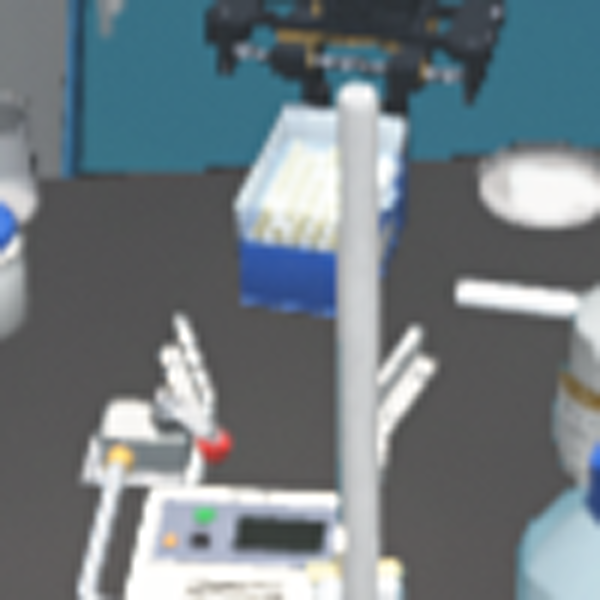

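Call:
{"name": "play_rows", "arguments": {
  "deltas": "-4 0 -0.5 0 0.42;-4 0 -0.5 0 0.42;-4 0 -0.4 0 0.42;-4 0 0 0 0.42;-4 0 0 0 0.42;-4 0 0 0 0.42;-4 0 0 0 0.42;0 0 0 0 0.42"
}}

```text
time_s: 11.35
tcp_pos: [0.4956, -0.2601, 0.0267]
ee_rot: [0.416, -0.416, 0.572, -0.571]
wrist_force: [0.1, 0.1, -0.0]
gripper_width: 0.037
```

```bash
python3 lookb.py 10
```

```text
11.35 [ 0.4955579  -0.26005029  0.02666699] 0.03703927610029034 [ 0.08  0.1  -0.01]
tool in lane [ -21.14832406 -345.14035388] yaw rel -9.232645423418074 in box0 [ -1.34264589 -64.57896158]
```

View pics/t10.png

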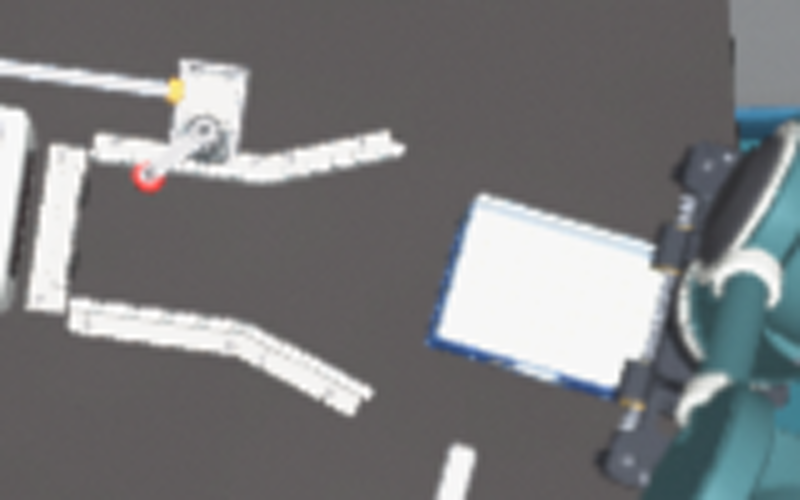

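Call:
{"name": "play_rows", "arguments": {
  "deltas": "-4 0 0.4 -0.35 0.42;-4 0 0.4 -0.35 0.42;-4 0 0.4 -0.35 0.42;-4 0 0.4 -0.35 0.42;-4 0 0.4 -0.35 0.42;-4 0 0.4 -0.35 0.42;-4 0 0.4 -0.35 0.42;-4 0 0.4 -0.35 0.42;-4 0 0.4 -0.35 0.42;-4 0 0.4 -0.35 0.42"
}}

```text
time_s: 12.45
tcp_pos: [0.5106, -0.223, 0.0267]
ee_rot: [0.434, -0.434, 0.558, -0.558]
wrist_force: [0.3, -0.7, 0.1]
gripper_width: 0.0372
```

```bash
python3 lookb.py 11
```

```text
12.45 [ 0.51059228 -0.22300997  0.0267067 ] 0.03715063884197579 [ 0.34 -0.69  0.09]
tool in lane [ -11.8261934  -306.26728071] yaw rel -5.72969025398152 in box0 [  1.59194011 -24.71160473]
```

View pics/t11.png

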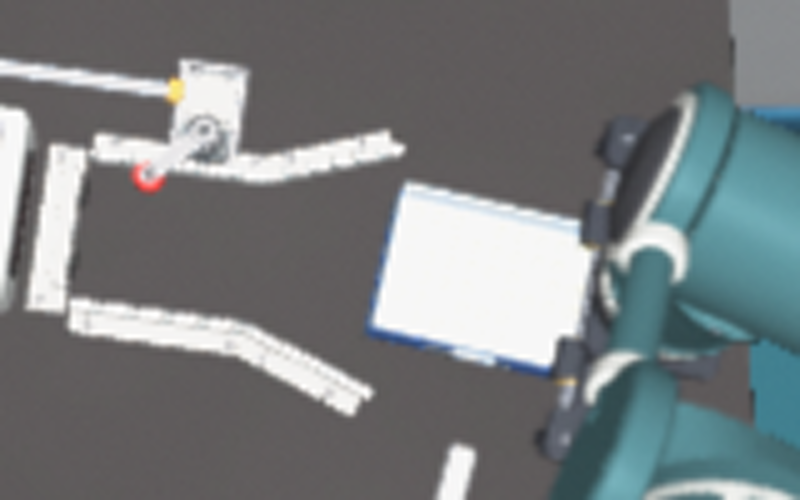

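View pics/s11.png

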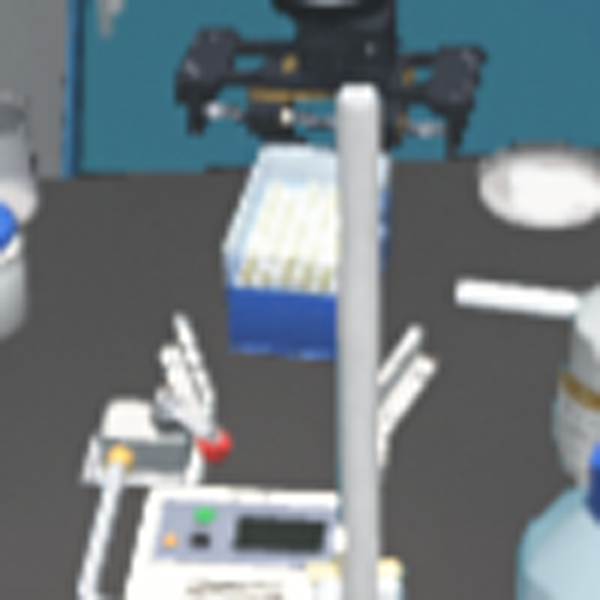

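```bash
cat > boxfit.py <<'E'
from fit import *
import sys
def bf(cs,P,off=(225,140),sc=5,n="top"):
    p=np.load("lane.npy"); s,R,t=tool(); yaw=np.arctan2(R[1,2],R[0,2])
    uv=(np.array(cs)+.5)/sc-.5+off
    x0=[t[0]+.069*-np.sin(yaw),t[1]+.069*np.cos(yaw),yaw]
    b=fit(n,P,uv,x0); print(n,"box in lane",np.round(inv(p,b),1),"yaw",np.degrees(b[2]-p[2]), "tool pred",np.round(inv(p,x0),1),np.degrees(yaw-p[2]))
    return b
E
python3 - <<'E'
from boxfit import *
bf([[405,184],[370,333]],[[41,60,77],[-41,60,40]])
bf([[228,347],[224,250],[268,147],[388,153]],[[41,60,0],[41,60,77],[41,-60,77],[-41,-60,77]],(200,120),6,"side")
E
```

```text
[ 0.529  -0.1561 -0.2283]
[[-0.01, 0.06], [0.01, -0.07]]
top box in lane [  -3.7 -237.3] yaw -4.4766235956514775 tool pred [  -4.9 -237.3] -5.720656769186781
[ 0.5284 -0.153  -0.2564]
[[0.11, 0.49], [-0.07, -0.29], [-0.52, -0.63], [0.44, 0.29]]
side box in lane [  -4.7 -234.4] yaw -6.085824619926892 tool pred [  -4.9 -237.3] -5.720656769186781
```

Call:
{"name": "play_rows", "arguments": {
  "deltas": "-4 0 0.3 -0.26 0.42;-4 0 0.3 -0.26 0.42;-4 0 0.3 -0.26 0.42;-4 0 0.3 -0.26 0.42;-4 0 0.3 -0.26 0.42;-4 0 0.3 -0.26 0.42;-4 0 0.3 -0.26 0.42;-4 0 0.3 -0.26 0.42;-4 0 0.3 -0.26 0.42;-4 0 0.3 -0.26 0.42"
}}

```text
time_s: 13.55
tcp_pos: [0.5226, -0.1848, 0.0268]
ee_rot: [-0.446, 0.446, -0.548, 0.549]
wrist_force: [-1.4, -1.5, -0.2]
gripper_width: 0.037
```

```bash
python3 lookb.py 12
```

```text
13.55 [ 0.52264091 -0.18479113  0.02675082] 0.03701851737330054 [-1.43 -1.47 -0.18]
tool in lane [  -5.63255412 -266.67576191] yaw rel -3.1363368003044148 in box0 [ 1.32314011 15.36054614]
```

View pics/t12.png

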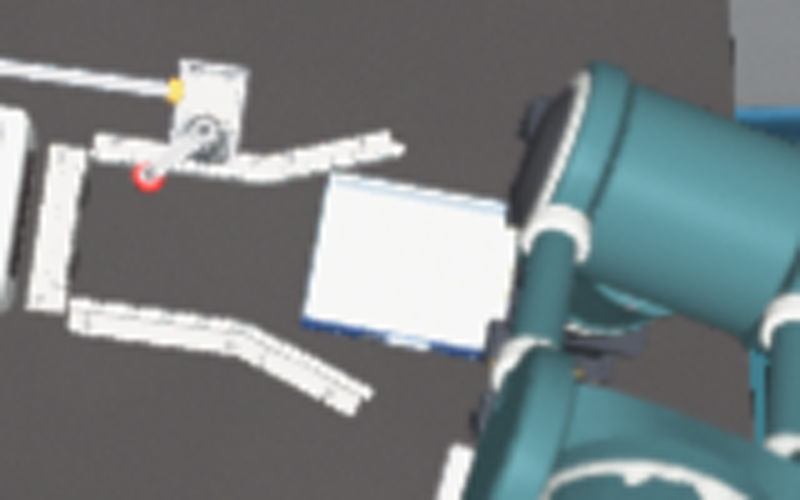

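View pics/s12.png

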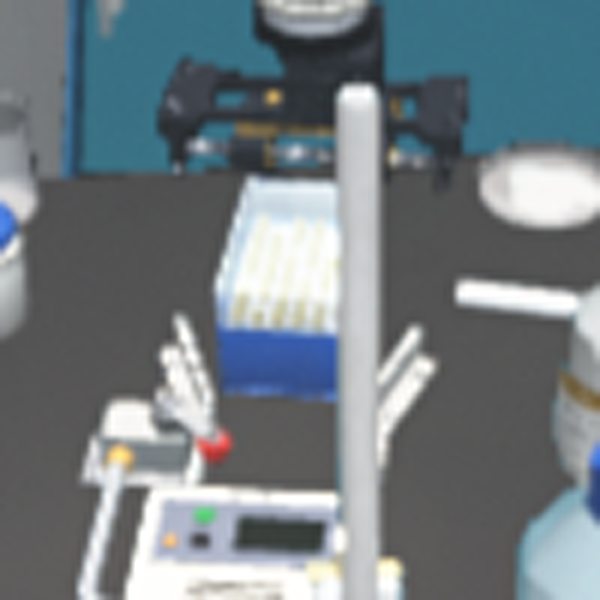

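```bash
python3 - <<'E'
from boxfit import *
bf([[332,174],[303,327],[508,201]],[[41,60,77],[-41,60,40],[41,-60,77]])
bf([[221,390],[217,286],[249,183]],[[41,60,0],[41,60,77],[41,-60,77]],(200,120),6,"side")
E
```

```text
[ 0.5395 -0.115  -0.1438]
[[-1.67, 0.24], [-0.05, -0.28], [5.68, 0.02]]
top box in lane [   0.6 -195.2] yaw 0.36679883524217655 tool pred [  -1.9 -197.4] -3.126343996509857
[ 0.5366 -0.115  -0.2048]
[[0.11, 0.15], [-0.14, 0.38], [0.04, -0.93]]
side box in lane [  -2.2 -195.5] yaw -3.1264828595836938 tool pred [  -1.9 -197.4] -3.126343996509857
```

Call:
{"name": "play_rows", "arguments": {
  "deltas": "-4 0 0.35 -0.28 0.42;-4 0 0.35 -0.28 0.42;-4 0 0.35 -0.28 0.42;-4 0 0.35 -0.28 0.42;-4 0 0.35 -0.28 0.42;-4 0 0.35 -0.28 0.42;-4 0 0.35 -0.28 0.42;-4 0 0.35 -0.28 0.42;-4 0 0.35 -0.28 0.42;-4 0 0.35 -0.28 0.42"
}}

```text
time_s: 14.65
tcp_pos: [0.5333, -0.146, 0.0267]
ee_rot: [0.459, -0.459, 0.537, -0.537]
wrist_force: [-0.1, -0.0, 0.5]
gripper_width: 0.0368
```

```bash
python3 lookb.py 13
```

```text
14.65 [ 0.53332604 -0.14603222  0.02670559] 0.03684518787674833 [-0.06 -0.    0.48]
tool in lane [  -0.86787866 -226.75430567] yaw rel -0.3375672372313388 in box0 [-0.4091196  55.52799661]
```

View pics/t13.png

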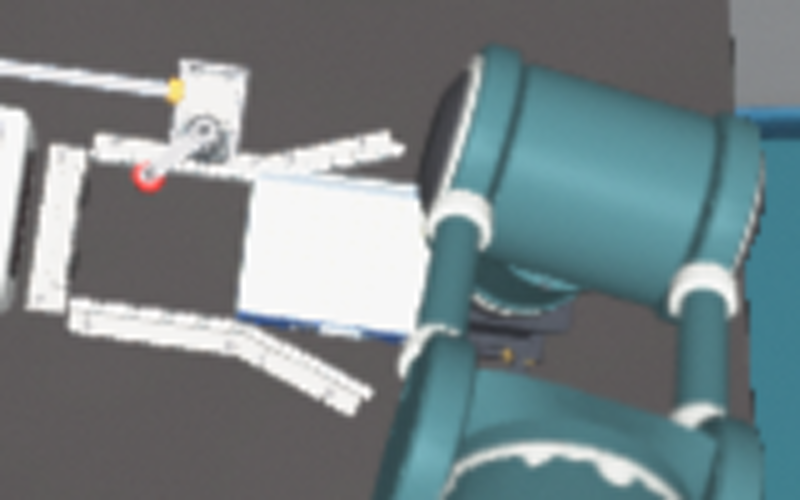

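View pics/s13.png

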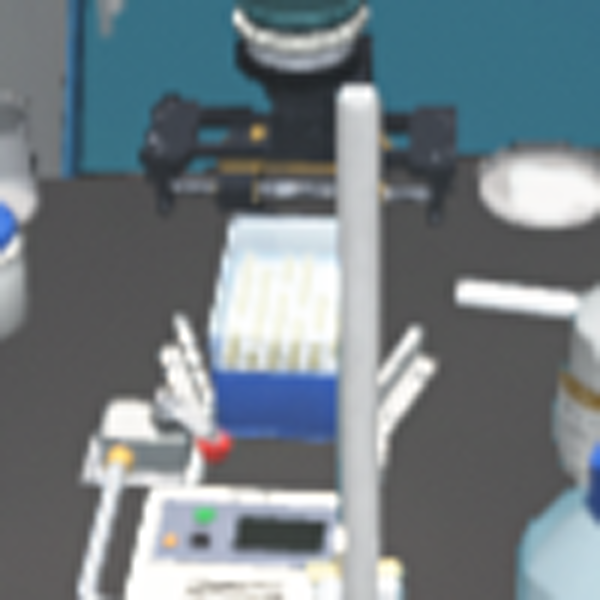

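Call:
{"name": "play_rows", "arguments": {
  "deltas": "-4 0 0.1 -0.1 0.42;-4 0 0.1 -0.1 0.42;-4 0 0.1 -0.1 0.42;-4 0 0.1 0 0.42;-4 0 0 0 0.42;-4 0 0 0 0.42;-4 0 0 0 0.42;-4 0 0 0 0.42;-4 0 0 0 0.42;-4 0 0 0 0.42"
}}

```text
time_s: 15.75
tcp_pos: [0.5398, -0.1066, 0.0267]
ee_rot: [-0.461, 0.461, -0.536, 0.536]
wrist_force: [0.5, -1.3, -0.1]
gripper_width: 0.0369
```

```bash
python3 lookb.py 14
```

```text
15.75 [ 0.53980232 -0.10659629  0.02673336] 0.03687166585410718 [ 0.47 -1.31 -0.08]
tool in lane [  -0.3659731  -186.79328083] yaw rel -0.057371659641966374 in box0 [-6.3547897 95.0474149]
```

View pics/t14.png

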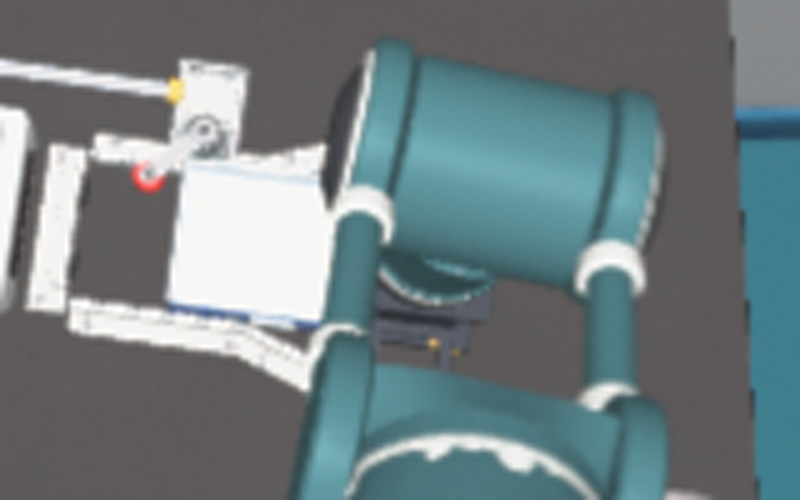

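View pics/s14.png

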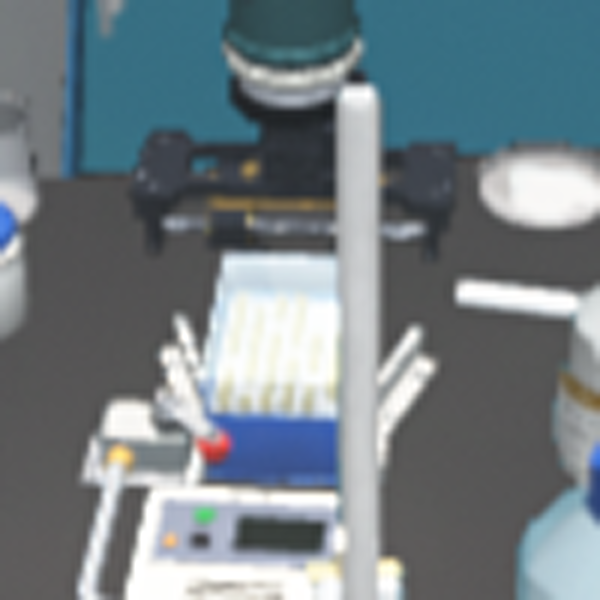

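Call:
{"name": "play_rows", "arguments": {
  "deltas": "-4 0 0 0 0.42;-4 0 0 0 0.42;-4 0 0 0 0.42;-4 0 0 0 0.42;-4 0 0 0 0.42;-4 0 0 0 0.42;-4 0 0 0 0.42;-4 0 0 0 0.42;-4 0 0 0 0.42;-4 0 0 0 0.42"
}}

```text
time_s: 16.85
tcp_pos: [0.5459, -0.0668, 0.0267]
ee_rot: [0.461, -0.461, 0.536, -0.536]
wrist_force: [0.2, -1.3, 0.3]
gripper_width: 0.0372
```

Call:
{"name": "play_rows", "arguments": {
  "deltas": "-3 0 0 0 0.42;-3 0 0 0 0.42;-2 0 0 0 0.42;-2 0 0 0 0.42;0 0 0 0 0.42"
}}

```text
time_s: 17.35
tcp_pos: [0.5473, -0.0571, 0.0267]
ee_rot: [0.461, -0.461, 0.536, -0.536]
wrist_force: [-0.0, 0.1, -0.4]
gripper_width: 0.0366
```

```bash
python3 lookb.py 15
```

```text
17.35 [ 0.54730095 -0.05706167  0.02667587] 0.036641238216311135 [-0.05  0.14 -0.35]
tool in lane [  -0.36446456 -136.69430267] yaw rel -0.06627094602655101 in box0 [-14.42837339 144.49157393]
```

View pics/t15.png

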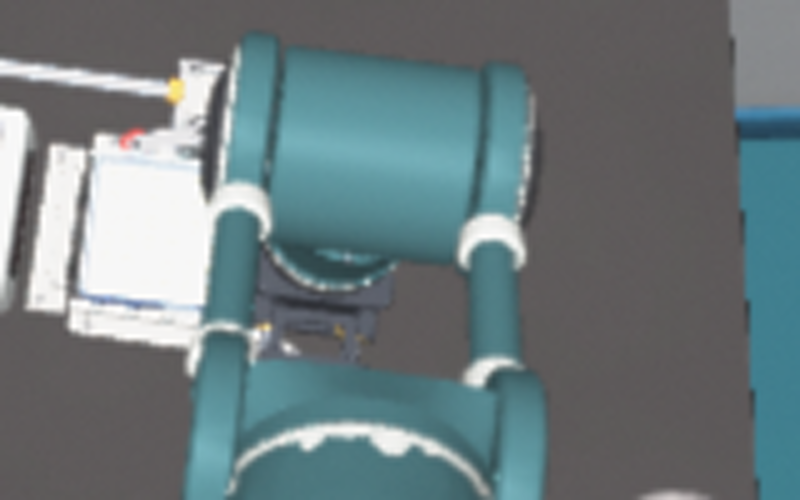

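View pics/s15.png

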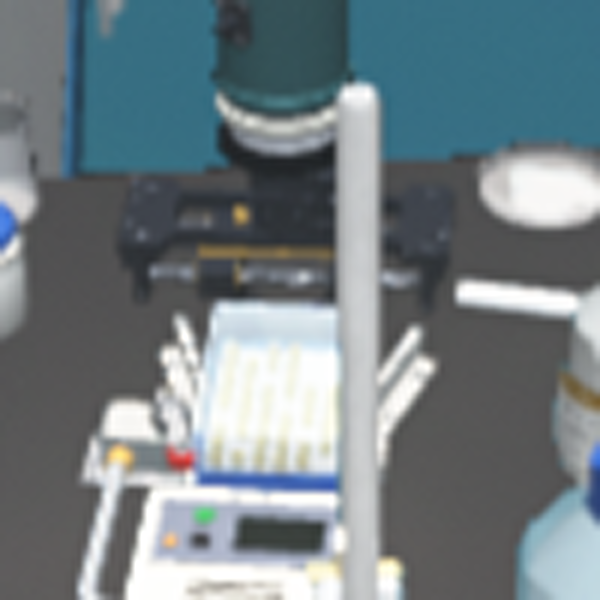

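Call:
{"name": "play_rows", "arguments": {
  "deltas": "-1.5 0 0 0 0.42;-1.5 0 0 0 0.42;-1 0 0 0 0.42;-1 0 0 0 0.42;0 0 0 0 0.42"
}}

```text
time_s: 17.95
tcp_pos: [0.5479, -0.0524, 0.0266]
ee_rot: [0.461, -0.461, 0.536, -0.536]
wrist_force: [-1.7, -1.3, 0.3]
gripper_width: 0.0373
```

Call:
{"name": "play_rows", "arguments": {
  "deltas": "-1 0 0 0 0.42;-1 0 0 0 0.42;0 0 0 0 0.42"
}}

```text
time_s: 18.25
tcp_pos: [0.5481, -0.0506, 0.0267]
ee_rot: [0.461, -0.461, 0.536, -0.536]
wrist_force: [-2.3, -2.6, 1.8]
gripper_width: 0.037
```

Call:
{"name": "play_rows", "arguments": {
  "deltas": "-1 0 0 0 0.42;-1 0 0 0 0.42;0 0 0 0 0.42"
}}

```text
time_s: 18.55
tcp_pos: [0.5475, -0.05, 0.0267]
ee_rot: [-0.46, 0.462, -0.536, 0.536]
wrist_force: [-4.7, -7.8, 3.9]
gripper_width: 0.0368
```

```bash
python3 lookb.py 16
```

```text
18.55 [ 0.54746441 -0.0500402   0.02671963] 0.036841050144436956 [-4.72 -7.84  3.88]
tool in lane [  -1.25358458 -129.72743313] yaw rel 0.01423092181417898 in box0 [-16.42880445 151.22403864]
```

View pics/t16.png

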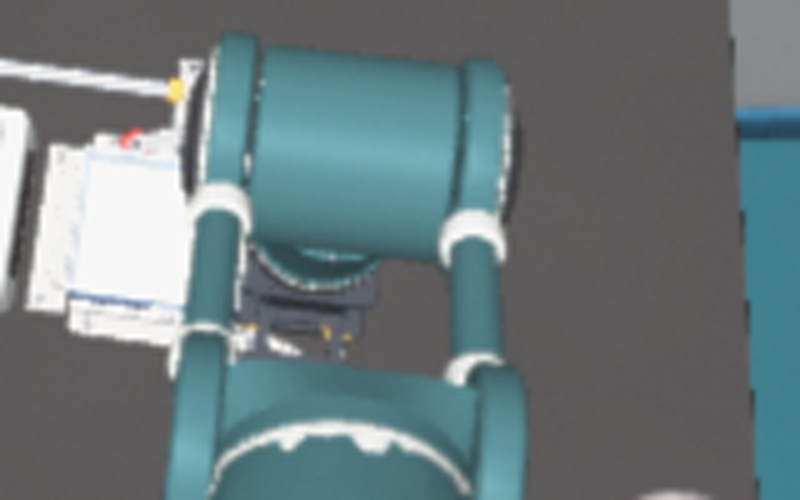

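Call:
{"name": "play_rows", "arguments": {
  "deltas": "2 0 0 0 0.42;4 0 0 0 0.42;10 0 0 0 0.42;20 0 0 0 0.42;30 0 0 0 0.42;0 -30 0 0 0.42;0 -40 0 0 0.42;40 -40 0 0 0.42;40 -20 0 0 0.42;40 0 0 0 0.42"
}}

```text
time_s: 19.65
tcp_pos: [0.524, -0.2305, 0.157]
ee_rot: [-0.462, 0.46, -0.533, 0.539]
wrist_force: [1.1, 0.1, -0.6]
gripper_width: 0.0372
```

Call:
{"name": "play_rows", "arguments": {
  "deltas": "40 0 0 0 0.42;30 0 0 0 0.42;0 0 0 0 0.42;0 0 0 0 0.42"
}}

```text
time_s: 20.05
tcp_pos: [0.5104, -0.2976, 0.1518]
ee_rot: [0.46, -0.46, 0.537, -0.537]
wrist_force: [-0.5, -0.3, 0.2]
gripper_width: 0.037
```

```bash
cat > fin.py <<'E'
from fit import *
import sys
k=sys.argv[1]; p=np.load("lane.npy")
s,R,t=tool(); print(s["time_s"],t)
im=optics.camera("top"); c=cv2.resize(im[145:215,215:305],None,fx=8,fy=8,interpolation=cv2.INTER_CUBIC); cv2.imwrite(f"pics/f{k}.png",c)
im=optics.camera("side"); cv2.imwrite(f"pics/fs{k}.png",cv2.resize(im[150:220,205:285],None,fx=9,fy=8,interpolation=cv2.INTER_CUBIC))
cv2.imwrite(f"pics/fsfull{k}.png",im)
E
python3 fin.py 1
```

```text
20.05 [ 0.51039787 -0.29759084  0.15184686]
```

View pics/f1.png

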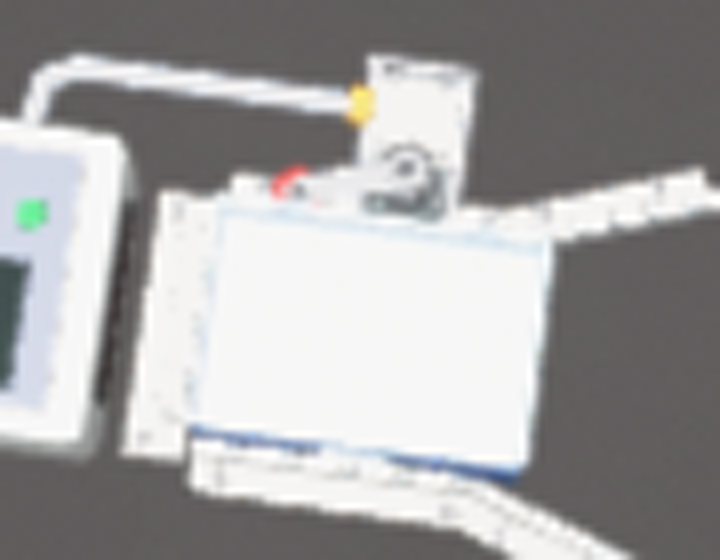

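View pics/fs1.png

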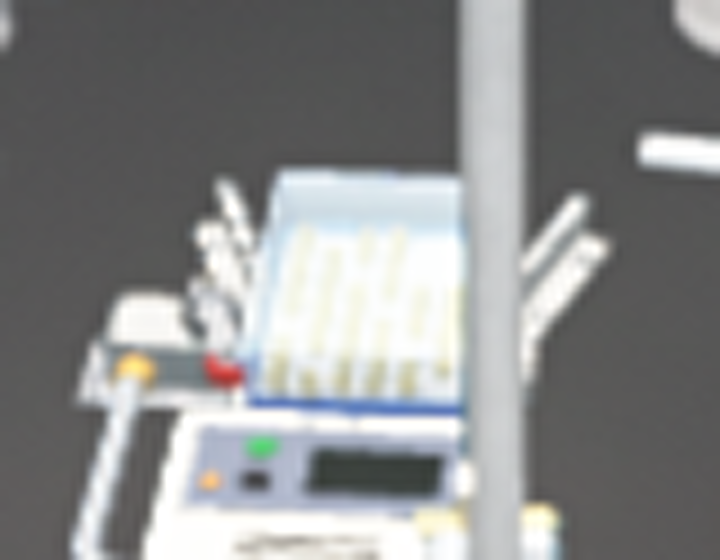

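```bash
python3 - <<'E'
from fit import *
p=np.load("lane.npy")
q=lambda P:np.round((proj("top",T(p,P))-[215,145]+.5)*8-.5).tolist()
print("pred lid corners at home",q([[41,0,77],[41,-120,77],[-41,-120,77],[-41,0,77],[-41,-120,40]]))
uv=(np.array([[220,205],[553,240],[526,478]])+.5)/8-.5+[215,145]
b=fit("top",[[41,60,77],[41,-60,77],[-41,-60,40]],uv,[p[0],p[1]-.06,p[2]])
print(inv(p,b),np.degrees(b[2]-p[2]))
q=lambda P:np.round((proj("side",T(p,P))-[205,150]+.5)*[9,8]-.5).tolist()
print("side pred",q([[41,0,77],[41,-120,77],[41,0,44]]))
E
```

```text
pred lid corners at home [[217.0, 193.0], [556.0, 236.0], [527.0, 466.0], [186.0, 422.0], [522.0, 476.0]]
[ 0.5564  0.0181 -0.1272]
[[-0.5, -0.15], [0.32, -0.11], [0.12, 0.27]]
[ -2.57708848 -61.01753362] 1.316601586169204
side pred [[236.0, 344.0], [276.0, 169.0], [241.0, 405.0]]
```

```bash
python3 - <<'E'
from fit import *
for k in ("s3","s5","s6","fs1"):
    im=cv2.imread(f"pics/{k}.png").astype(int); m=(im[...,2]>130)&(im[...,1]<90)&(im[...,0]<100)
    m[:320]=0
    ys,xs=np.nonzero(m); print(k,len(xs),xs.mean(),ys.mean(),xs.min(),xs.max())
p=np.load("lane.npy")
# overlay: box at home, and box 5 mm short, on top view
im=cv2.imread("pics/f1.png")
for y,c in((-60,(0,200,0)),(-65,(0,0,255))):
    L=[[x,y+dy,77] for x,dy in((41,60),(41,-60),(-41,-60),(-41,60))]
    q=(proj("top",T(p,L))-[215,145]+.5)*8-.5
    cv2.polylines(im,[np.round(q).astype(int).reshape(-1,1,2)],True,c,1,cv2.LINE_AA)
cv2.imwrite("pics/ov.png",im)
E
```

```text
s3 761 281.8699080157687 361.0131406044678 261 302
s5 676 238.4689349112426 371.84763313609466 216 261
s6 723 234.1549100968188 372.62655601659753 210 256
fs1 437 222.01601830663617 375.62471395881005 207 240
```

View pics/ov.png

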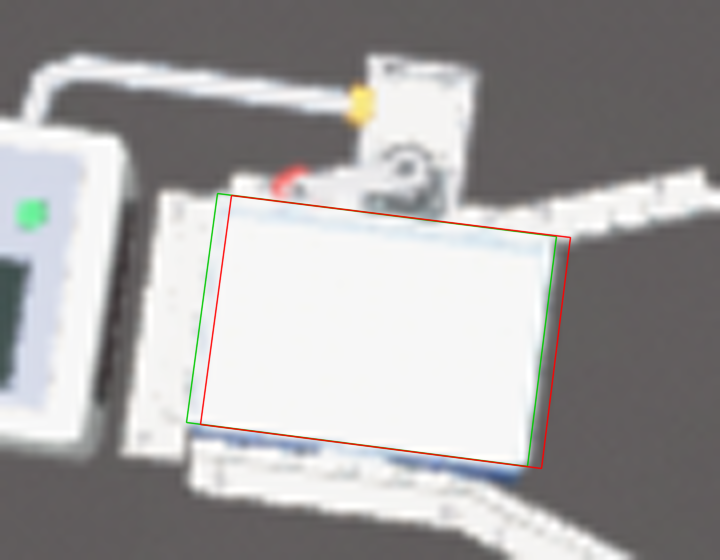

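```bash
python3 - <<'E'
from fit import *
p=np.load("lane.npy")
q=lambda P:np.round((proj("top",T(p,P))-[215,145]+.5)*8-.5).tolist()
print(q([[20,0,24],[-20,0,24],[20,0,0],[20,0,48],[20,0,77]]))
a=cv2.imread("pics/top0.png"); 
cv2.imwrite("pics/cmp.png",np.vstack([cv2.resize(a[160:205,225:265],None,fx=14,fy=6,interpolation=cv2.INTER_CUBIC),cv2.resize(optics.camera("top")[160:205,225:265],None,fx=14,fy=6,interpolation=cv2.INTER_CUBIC)]))
E
```

```text
[[217.0, 275.0], [202.0, 382.0], [220.0, 285.0], [214.0, 264.0], [209.0, 251.0]]
```

View pics/cmp.png

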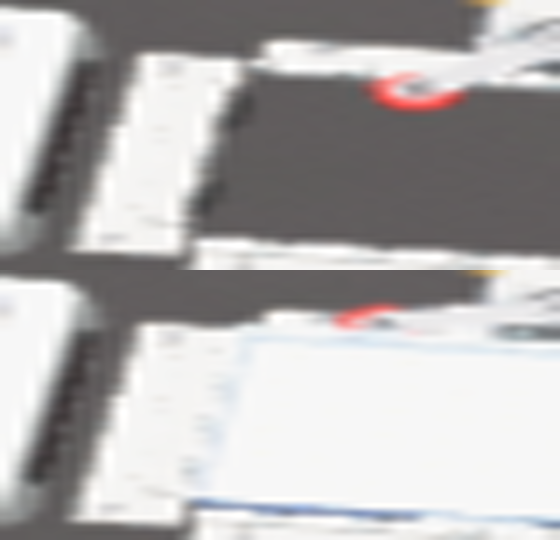

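```bash
python3 - <<'E'
from fit import *
im=optics.camera("top"); a=cv2.imread("pics/top0.png"); s=optics.camera("side"); cv2.imwrite("pics/end.png",np.hstack([im[100:300,130:390],cv2.absdiff(im,a)[100:300,130:390]]))
E
```

```text
(no output)
```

View pics/end.png

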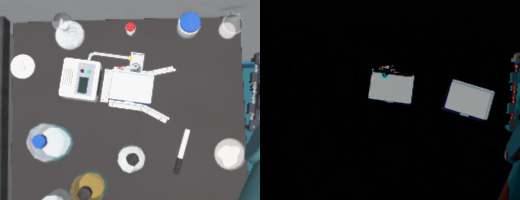

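Compared with the start picture, only the box (old and new place) and the switch arm have changed. The bystanders stand where they were and the gripper is clear.

```bash
python3 - <<'E'
from cell import order
print(order.sign_off())
E
```

```text
the job is handed in; nothing more can be done
None
```

The switch was proved, the tip box was pushed home, and the job is handed in. `sign_off` reports no verdict, so the result rests on my own checks.

- **Switch proof:** With the lane empty, I pushed the roller aside with the shut fingers to about 0.5 rad, judged from how far the roller moved in the side picture. I then backed off, and the roller returned to its rest position to within a pixel. The box had not been touched by then.
- **Box push:** I pushed the rear end with the fingers part open, turning the box from 9.3° askew to the lane's direction on the way in. At the end of the push the force rose to about 9 N and the tool stopped advancing at the distance expected for a box at home.
- **Last checks:**
  - In the top picture no gap shows at the end stop; the fit puts the front end about 1 mm from it.
  - The side picture puts the switch arm at about 0.5 rad, though the box partly hides the roller.
  - A difference picture shows that only the box and the switch arm have changed since the start.
  - The arm is clear of everything, and the last clock reading, shortly before handing in, was about 20 s.
- **One disagreement:** My fit puts the middle of the box 2.6 mm off the lane's middle and turned 1.3°, so its front is about 4 mm off. The rails leave only 2 mm each side, so I take part of that as error in my lane fit. It is within the 6 mm and 0.06 rad limits either way.

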